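Tighten the valve cap down the pump's port with the long box key

ROBOT

A 7-joint arm with a two-finger parallel gripper is mounted at the origin on a cart in front of the work surface, level with it; the furniture and walls round the work are solid. World frame = base frame: x ahead of the robot, y to its left, z up, the work surface at z = 0. Lengths are in m, angles in rad, forces in N, time in s.
With the tool pointing down it reaches from about 0.4 to 0.875 m from the base axis. Payload 6.5 kg.
Tool frame: the origin (TCP) lies at the very end of the fingers, on their centre line; the grasp point (between the pads) lies 19 mm behind it (manip.hold_point_z is the distance from the TCP to the grasp point, in m); z points along the fingers, y is the line along which they close (so a half turn about z gives the same grasp; the last joint's range is limited). The gripper opens to 85 mm and grips with 20 to 120 N. Pads are 22 mm wide; open, the fingers measure 114 mm over their backs; the gripper's body (76 mm by 85 mm) begins 54 mm behind the grasp point. The pads swing forward as they close: fully open they stand 13 mm farther back than shut.
Start: joints at [-0.066, 0.536, -0.004, 1.538, 0.003, 1.067, -0.071], TCP at [0.65, -0, 0.203] pointing down, gripper open.
Joint ranges: [-2.7, 2.7], [-0.37, 2.16], [-1.27, 1.26], [0.24, 2.4], [-1.31, 4.45], [0.19, 1.91], [-2.76, 2.76]. Speed limits (rad/s): [2.39, 2.39, 3.14, 3.14, 3.14, 3.14, 3.14].

INTERFACE

Orientations are given as a rotation vector (axis times angle).
In Python, from plant import manip gives the robot as it stands. The module is installed in compiled form; this text tells all that it offers.
- The arm moves only by the tool apply_moves, never from a script. Its argument "targets" is one flat list of numbers, 7 for each row, row after row: the opening, from -1 (shut) to 1 (fully open), then the shift along the tool's x, y, z in mm, then the turn, a rotation vector about the tool's x, y, z in degrees. A call has 1 to 10 rows; each row shifts and turns the commanded pose from where the row before left it, along the tool's axes as they then stand; what a row does not reach is not made up. A row lasts 1/8 s, in which the tool goes at most 62.5 mm and 10.7 degrees, less where a joint would pass 70% of its speed; a pose out of reach is approached as far as the arm can. A call is refused whole if a number of a shift passes 62.5 or a number of a turn 10.7, either way. A call with a gripper value outside its range is refused whole. The fingers move at their own pace and stop on an object; the grip force is fixed at half the most. Time passes only in rows, so rows that do not move let the fingers close. It gives the time, the measured TCP pose, the force, the opening and the grip force at its end, in the units of the state.
- manip.sense(): the state, without advancing time (a new reading comes with each control period).
- manip.grab_frame(name): name is "scene" or "side" or "wrist"; returns the picture (384x512x3 uint8, red, green, blue); there is no depth.
- manip.camera_params(name): a dict with "K" (3x3 intrinsics, pixels), "world_from_camera" (4x4, takes a point from camera to world coordinates); the wrist camera has in their place "T_tool_cam" (4x4, takes a point from camera to tool coordinates, whose origin is the TCP and whose axes are the flange's). Camera axes: x right, y down, z forward; pixel columns grow to the right and rows downward; lengths in m; the calibration is good to about 2 mm. A picture is of the moment at which its call begins: read the wrist's pose just before it. camera_params takes no time and is no camera call.
- manip.job_done(): hands the job in; it is judged then, once.
Trained networks look in the newest picture that a camera, given by its name, has taken for a name from the list of things; names that differ only in an ending like _2 or _b are one class to them, and where a whole thing is asked for, a point or a joint stands for the part that bears it (a point fixed in the world has none). Each returns a list of dicts, best first, with "score" (0 to 1); they miss things now and then, are a little off and sometimes report something else, mostly with a low value. They report only what shows in the picture. A call takes as long as a camera call.
- manip.trace(thing, camera): "pixels" (384x512 bool, what is visible of it).
- manip.tip_of(thing, camera): "point" ([x, y, z] in m, in world coordinates, good to about 4 mm: a listed point, or the origin of a listed thing).
The state is a dict: "clock": time; "joint_pos": joint angles; "qd": joint speeds; "joint_torque": joint torques, N m; "tool_pos": TCP position; "ee_rot": TCP orientation; "wrist_force": force on the tool from outside, world axes, zero at the start; "moment": the same for the moment, N m; "grip_width": finger opening in m; "grasp_force": force on a finger pad.
Only numpy, scipy, OpenCV 4.12 (cv2) and the standard library are available. Lean on these libraries where they do the work, as an engineer would, in place of code of your own. Each camera call takes 0.05 s, during which the arm holds its last target. There are 200 camera calls.

TASK

The valve cap at the bottom of the small vacuum pump's deep port has been left loose. Take the long T-handled box key from the wooden block, fit it down the port fully over the cap's square head without forcing it, and turn the cap clockwise until it is snug on its rubber seal, not crushing the seal. Then stand the key back in its hole in the block, and leave the plaster model and the plaster cone beside it where they are.

Things in the scene. Friction and masses are not known exactly. Their poses are not given: they have to be found in the camera images.
- pump: small bench vacuum pump, fixed: grey base plate 204 x 88 mm, finned metal head with the port, grey motor. Origin on the desk under the port's axis, z up, x towards the motor. The head is 60 to 88 mm wide, 100 mm high; the motor's terminal box reaches 90 mm high at x = 63 to 109 mm; a brass hose nozzle sticks out to y = -52 mm at z = 75 mm
- port_mouth (a point): centre of the port's open top, 100 mm above the pump's origin, axes as the pump's. The port is a plain vertical bore 42 mm wide, flared to 49 mm at the mouth, about 62 mm deep to the top of the square-headed cap at its bottom
- cap_top (a point): centre of the top of the square-headed steel cap down the port. Goes up and down with the cap but does not run round with it, so which way the flats face is not given and must be found by feel or sight. Square, 20 mm across flats, 14 mm tall, top 2.5 mm chamfered to 14 mm, on a washer 37 mm wide. Clockwise seen from above screws it down, 1.9 mm per rad. Pressing down does not move it
- seal (a point): centre of the rubber seal's top as unloaded, 19 mm above the pump's origin. First touched with cap_top 36.0 mm above that origin; the cap starts 0.6 to 1.3 rad short of that. Felt at the wrist: about 0.1 N m running down, then 0.2 plus 0.6 N m per rad on the seal. Snug: 0.1 mm or more past first touch; it stays when let go. Crushed: 1.3 mm past. About 0.35 to 0.5 N m is right
- box_key: long steel box key with black T handle, 146 mm long, about 0.32 kg, loose, upright in the block. Origin at the centre of the socket's mouth (lower end), z up the shank, x along the T bar. Socket hole square, 21.8 mm across flats, 18 mm deep, flats facing +-x and +-y; outside round, 37 mm. On the cap it has 0.09 rad play either way; fully on, its mouth is 14 mm below cap_top
- key_handle (a point): centre of the key's T bar, axes as the key's, 132 mm above the key's origin: flat-sided, 84 (x) x 16 (y) x 28 mm (z). Grip it here across the 16 mm. The port and the hole keep the key standing when it is let go
- tool_block: wooden tool block, fixed, 80 x 112 x 55 mm. Origin on the desk under the centre of its one large hole (43 mm wide, flared mouth, floor 6 mm above the desk), where the key stands; two empty 12 mm holes lie to its -y side
- arch_model: plaster dental arch model, 54 x 68 x 35 mm, origin centre of underside; loose, to be left alone
- cone: small upright plaster cone, 36 mm wide, 73 mm high, origin centre of underside; loose, to be left alone

How it is judged:
By the outcome, as a careful person would: the job done as asked, in the order asked, and still so for the second after the job is handed in, with the robot touching nothing.
It also fails if it takes over 67 s, if anything falls off the work surface, if the arm or the gripper's body presses on something with over 40 N, if the wrist force passes 120 N, or if a joint passes its speed limit or range.

## Working session

There is one attempt and no reset: what is moved stays moved. The work goes in short steps, Python scripts to look and compute and a tool call to move; the robot and the scene stay as the last step left them, time stands still between calls to the robot, and variables do not carry over. Pictures are saved under pics/ and viewed, at most 10 in all, crops included, and the job is handed in when it is done.

Besides the shell and the picture viewer there is one more tool, called as name(argument=value, ...) on one line, values as JSON. apply_moves: Moves the arm, as the interface text tells. Its arguments: {"type":"object","properties":{"targets":{"type":"array"}},"required":["targets"]}

```bash
mkdir -p pics; cat > h.py <<'E'
from plant import manip
import numpy as np, cv2
from scipy.spatial.transform import Rotation as R
def save(n,f):
    im=manip.grab_frame(n); cv2.imwrite(f'pics/{f}.png',im[:,:,::-1]); return im
def Tw(s=None):
    s=s or manip.sense(); T=np.eye(4); T[:3,:3]=R.from_rotvec(s['ee_rot']).as_matrix(); T[:3,3]=s['tool_pos']; return T
def cam(n,T=None):
    p=manip.camera_params(n); K=np.array(p['K'])
    return K,(np.array(p['world_from_camera']) if n!='wrist' else (Tw() if T is None else T)@np.array(p['T_tool_cam']))
def ray(n,uv,T=None):
    K,W=cam(n,T); d=W[:3,:3]@np.linalg.inv(K)@[uv[0],uv[1],1]; return W[:3,3],d/np.linalg.norm(d)
def proj(n,P,T=None):
    K,W=cam(n,T); c=np.linalg.inv(W)@np.append(P,1); q=K@c[:3]; return q[:2]/q[2]
def tri(rs):
    A=0;b=0
    for o,d in rs:
        M=np.eye(3)-np.outer(d,d); A=A+M; b=b+M@o
    return np.linalg.solve(A,b)
E
python3 - <<'E'
from h import *
s=manip.sense(); print({k:np.round(v,3) for k,v in s.items()}, manip.hold_point_z)
ims=[save(n,n+'0') for n in('scene','side','wrist')]
cv2.imwrite('pics/all.png',cv2.resize(np.vstack([np.hstack(ims[:2]),np.hstack([ims[2],ims[2]*0])])[:,:,::-1],(800,600)))
for c in('scene','side','wrist'):
  for t in('port_mouth','cap_top','key_handle','box_key','tool_block','pump','arch_model','cone'):
    r=manip.tip_of(t,c); print(c,t,[(round(x['score'],2),np.round(x['point'],3)) for x in r[:2]])
print(manip.camera_params('wrist')['T_tool_cam'])
E
```

```text
{'clock': np.float64(0.0), 'joint_pos': array([-0.066,  0.537, -0.004,  1.539,  0.003,  1.067, -0.071]), 'qd': array([-0.001, -0.002,  0.   , -0.002, -0.002,  0.001,  0.001]), 'joint_torque': array([-0.000e+00, -5.834e+01,  1.049e+00, -2.591e+01,  1.200e-02,
        9.000e-03, -0.000e+00]), 'tool_pos': array([ 0.649, -0.   ,  0.202]), 'ee_rot': array([-2.221e+00, -2.221e+00,  2.000e-03]), 'wrist_force': array([-0.344, -1.19 , -0.325]), 'moment': array([-0.03 , -0.034,  0.035]), 'grasp_force': np.float64(0.0), 'grip_width': np.float64(0.085)} 0.0187
scene port_mouth [(0.56, array([0.541, 0.016, 0.099])), (0.21, array([0.365, 0.039, 0.002]))]
scene cap_top [(0.29, array([ 0.379, -0.07 , -0.002])), (0.28, array([0.539, 0.023, 0.002]))]
scene key_handle [(0.9, array([ 0.507, -0.166,  0.136])), (0.26, array([0.367, 0.04 , 0.001]))]
scene box_key [(0.85, array([ 0.506, -0.164,  0.006]))]
scene tool_block [(0.9, array([ 0.505, -0.157,  0.004]))]
scene pump [(0.81, array([ 0.537,  0.02 , -0.002])), (0.23, array([0.541, 0.016, 0.102]))]
scene arch_model [(0.9, array([0.369, 0.039, 0.001]))]
s
[... 504 characters left out ...]
0.101]))]
wrist cap_top [(0.67, array([0.542, 0.017, 0.04 ]))]
wrist key_handle [(0.75, array([ 0.503, -0.161,  0.137]))]
wrist box_key [(0.47, array([0.54 , 0.022, 0.018]))]
wrist tool_block []
wrist pump [(0.56, array([ 0.539,  0.016, -0.003]))]
wrist arch_model [(0.6, array([0.367, 0.035, 0.002])), (0.42, array([0.539, 0.019, 0.   ]))]
wrist cone [(0.69, array([ 0.379, -0.066, -0.001])), (0.43, array([0.54 , 0.019, 0.017]))]
[[-3.83638656e-04 -9.64421757e-01 -2.64368166e-01  6.68562502e-02]
 [ 9.99999906e-01 -3.17227046e-04 -2.93900569e-04  7.20569658e-04]
 [ 1.99579371e-04 -2.64368254e-01  9.64421789e-01 -1.70074543e-01]
 [ 0.00000000e+00  0.00000000e+00  0.00000000e+00  1.00000000e+00]]
```

View pics/all.png

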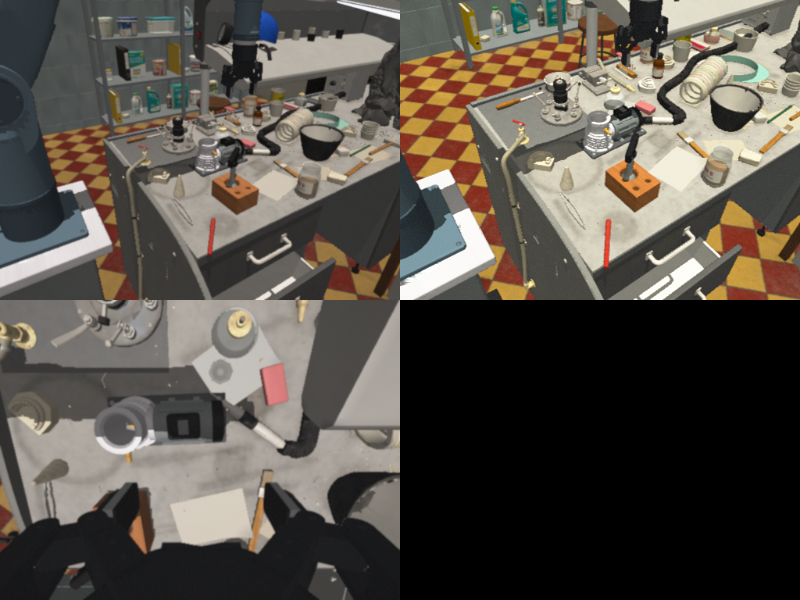

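The composite shows the pump's port (wrist view about (122,128) of 400x300), the key standing in the orange block (scene about (235,160)), and the cone and arch model on its −x side. I'll move the wrist above the port and key to measure directions.

apply_moves(targets=[1,-40,-44,-20,0,0,0,1,-40,-44,-20,0,0,0,1,-40,-42,-20,0,0,0,1,0,0,0,0,0,0,1,0,0,0,0,0,0])

```text
clock: 1.98
tool_pos: [0.5208, -0.1192, 0.2633]
ee_rot: [2.221, 2.221, 0.002]
wrist_force: [-0.3, 0.1, 0.0]
grip_width: 0.0851
grasp_force: 0.0
```

```bash
python3 - <<'E'
from h import *
s=manip.sense(); print(s['clock'],np.round(s['tool_pos'],4),np.round(s['ee_rot'],4))
T=Tw(s);im=save('wrist','w1'); cv2.imwrite('pics/w1b.png',cv2.resize(im,(800,600),interpolation=cv2.INTER_CUBIC)[:,:,::-1])
for t in('port_mouth','cap_top','key_handle','box_key','tool_block','pump'):
    r=manip.tip_of(t,'wrist'); print(t,[(round(x['score'],2),np.round(x['point'],4)) for x in r[:2]])
for t in('box_key','key_handle','port_mouth','pump'):
  r=manip.trace(t,'wrist')
  for x in r[:1]:
    m=x['pixels'].astype(np.uint8); print(t,round(x['score'],2),m.sum(),cv2.boundingRect(m)); cv2.imwrite(f'pics/m_{t}.png',m*255)
print(cam('wrist',T)[0])
E
```

```text
1.975 [ 0.5208 -0.1192  0.2633] [2.2209e+00 2.2214e+00 1.5000e-03]
port_mouth [(0.85, array([0.54  , 0.0199, 0.0966])), (0.29, array([0.542 , 0.0172, 0.0398]))]
cap_top [(0.61, array([0.5392, 0.0174, 0.0386]))]
key_handle [(0.91, array([ 0.5018, -0.1601,  0.1359]))]
box_key [(0.64, array([ 0.5037, -0.1616,  0.0054]))]
tool_block [(0.78, array([ 0.5094, -0.157 ,  0.0029])), (0.51, array([0.5382, 0.0178, 0.0149]))]
pump []
box_key 0.85 1615 (214, 181, 61, 62)
key_handle 0.64 1667 (214, 182, 61, 62)
port_mouth 0.75 10205 (234, 24, 156, 81)
pump 0.91 9988 (235, 24, 154, 81)
[[266.58483431   0.         257.18775977]
 [  0.         266.58483431 192.04732174]
 [  0.           0.           1.        ]]
```

View pics/w1b.png

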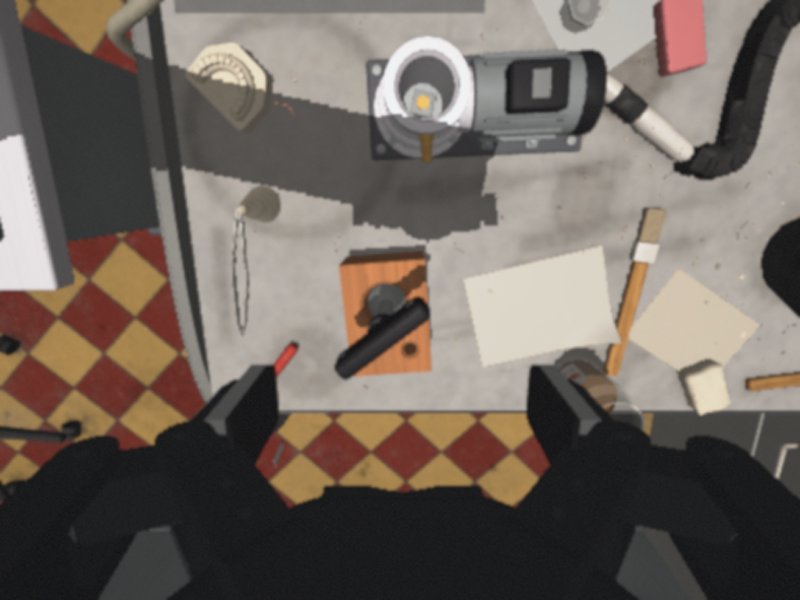

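The picture shows the T bar from about (345,368) to (420,312), roughly 37° from world x. The port mouth is at (430,82), with the cap visible inside at (424,101). Pump axes are near the world's. Now a closer look down the bore from beside the pump.

apply_moves(targets=[1,35,10,0,0,0,0,1,34,9,0,0,0,0,1,0,0,60,0,0,0,1,0,0,60,0,0,0,1,0,0,60,0,0,0,1,0,0,0,0,0,0,1,0,0,0,0,0,0])

```text
clock: 3.4
tool_pos: [0.541, -0.0509, 0.0851]
ee_rot: [2.22, 2.22, 0.003]
wrist_force: [-0.1, -0.3, 1.3]
grip_width: 0.085
grasp_force: 0.0
```

```bash
cat > fitbar.py <<'E'
from h import *
from scipy.optimize import minimize
def fit(im,T,x0,zc,names='wrist',roi=None):
    K,W=cam(names,T)
    dark=(im.max(2)<60).astype(np.uint8)
    if roi is not None: dark=dark&roi
    def mask(p):
        c,s=np.cos(p[2]),np.sin(p[2])
        P=np.array([[p[0]+c*a-s*b,p[1]+s*a+c*b,zc+e] for a in(-.042,.042) for b in(-.008,.008) for e in(-.014,.014)])
        C=(np.linalg.inv(W)@np.c_[P,np.ones(8)].T)[:3]; q=(K@C)[:2]/C[2]
        m=np.zeros(dark.shape,np.uint8); cv2.fillConvexPoly(m,np.round(cv2.convexHull(q.T.astype(np.float32))*16).astype(np.int32),1,shift=4); return m
    def f(p): m=mask(p); return -(m&dark).sum()/(m|dark).sum()
    r=minimize(f,x0,method='Nelder-Mead',options=dict(initial_simplex=[x0]+[np.array(x0)+np.eye(3)[i]*d for i,d in enumerate((.006,.006,.12))]))
    return r.x,r.fun
E
python3 - <<'E'
from h import *; from fitbar import fit
s=manip.sense(); print(s['clock'],np.round(s['tool_pos'],4),np.round(s['ee_rot'],4),np.round(s['joint_pos'],2))
T=Tw(s); im=save('wrist','w2')
rs={}
for t in('port_mouth','cap_top'):
    r=manip.tip_of(t,'wrist'); print(t,[(round(x['score'],2),np.round(x['point'],4)) for x in r[:2]])
uv=proj('wrist',[.54,.018,.07],T); print(uv)
u,v=np.round(uv).astype(int); x0,y0=max(u-65,0),max(v-60,0)
c=im[y0:y0+120,x0:x0+130]; print(x0,y0)
cv2.imwrite('pics/w2c.png',cv2.resize(c,None,fx=5,fy=5,interpolation=cv2.INTER_CUBIC)[:,:,::-1])
im1=cv2.imread('pics/w1.png')[:,:,::-1]
T1=np.eye(4);T1[:3,:3]=R.from_rotvec([2.2209,2.2214,.0015]).as_matrix();T1[:3,3]=[.5208,-.1192,.2633]
m=(cv2.imread('pics/m_key_handle.png',0)>0).astype(np.uint8); m=cv2.dilate(m,np.ones((5,5)))
print('bar',fit(im1,T1,[.504,-.162,.64],.138,roi=m))
E
```

```text
3.4 [ 0.541  -0.0509  0.0851] [2.2202 2.2198 0.0028] [ 0.02  0.52 -0.02  1.91  0.01  0.71  0.  ]
port_mouth [(0.9, array([0.54  , 0.0184, 0.0977]))]
cap_top [(0.59, array([0.5427, 0.0165, 0.0397]))]
[254.66207278 115.85526116]
190 56
bar (array([ 0.48888889, -0.13711111,  0.53333333]), np.float64(0.0))fitbar.py:12: RuntimeWarning: overflow encountered in scalar negative
  def f(p): m=mask(p); return -(m&dark).sum()/(m|dark).sum()
```

View pics/w2c.png

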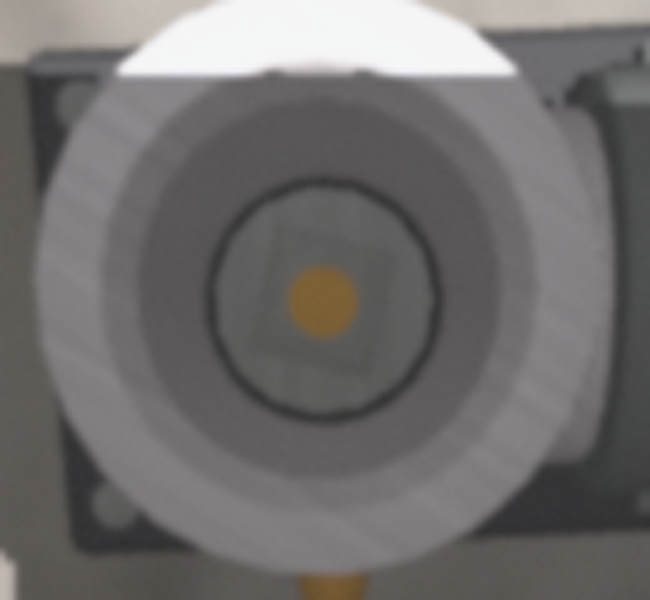

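The crop shows the bore centred at about (320,290), the cap with an orange dot at (322,302), and a faint square tilted by around 10°. I'll enhance contrast and refit the bar.

```bash
sed -i 's/return -(m&dark).sum()\/(m|dark).sum()/return -float((m\&dark).sum())\/float((m|dark).sum())/' fitbar.py
python3 - <<'E'
from h import *; from fitbar import fit
im1=cv2.imread('pics/w1.png')[:,:,::-1]
T1=np.eye(4);T1[:3,:3]=R.from_rotvec([2.2209,2.2214,.0015]).as_matrix();T1[:3,3]=[.5208,-.1192,.2633]
m=(cv2.imread('pics/m_key_handle.png',0)>0).astype(np.uint8); m=cv2.dilate(m,np.ones((5,5)))
for z in(.138,):
  for y in(.55,.65,.75): print('bar',fit(im1,T1,[.504,-.162,y],z,roi=m))
T=Tw(); im=cv2.imread('pics/w2.png')[:,:,::-1]
o,d=ray('wrist',(190+322.5/5-.5,56+302/5-.5),T); print('cap dot',o+d*(.0375-o[2])/d[2])
# rim: predicted centres
for nm,P in(('mouth',[.54,.018,.1]),('cap',[.54,.018,.0375])): print(nm,(proj('wrist',P,T)-[190,56]+.5)*5)
# averaged, contrast-stretched cap
a=np.mean([manip.grab_frame('wrist').astype(float).mean(2) for _ in range(4)],0)
c=a[56+30:56+90,190+35:190+95]; 
e=np.clip((c-85)/(125-85),0,1); print(c.min(),np.percentile(c,[10,50,90]))
lo,hi=np.percentile(c[22:38,24:38],[2,60]); print(lo,hi)
np.save('cap.npy',c)
e=np.clip((c-(hi-15))/(30),0,1)*255
cv2.imwrite('pics/cap.png',cv2.resize(e.astype(np.uint8),None,fx=10,fy=10,interpolation=cv2.INTER_CUBIC))
E
```

```text
bar (array([ 0.50271108, -0.16068186,  0.68137442]), np.float64(-0.6497289972899729))
bar (array([ 0.5031377 , -0.15991843,  0.6607973 ]), np.float64(-0.6460296096904441))
bar (array([ 0.50358471, -0.15986139,  0.66527231]), np.float64(-0.6469401479488904))
cap dot [0.53996299 0.01834484 0.0375    ]
mouth [319.0475938  299.09838951]
cap [322.74307238 304.27582924]
56.33333333333333 [73.9        89.58333333 95.75      ]
87.78833333333333 91.14999999999999
```

View pics/cap.png

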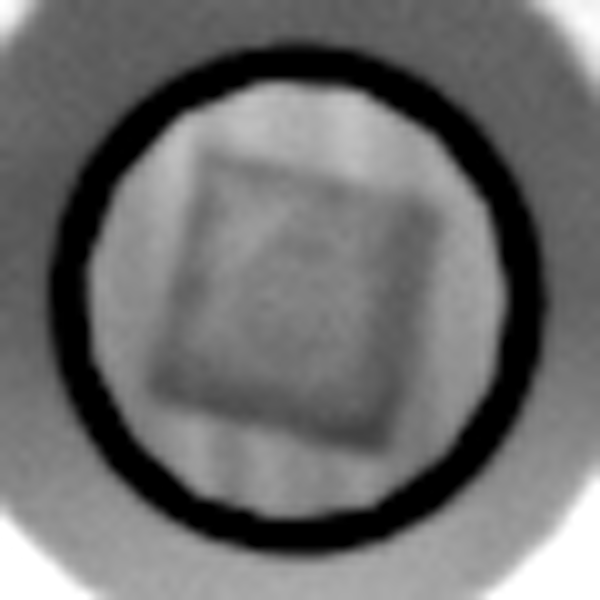

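The enhanced crop shows the square head at corners (203,148), (437,208), (390,450), (150,385). The flats are turned about −13° (mod 90°) in the world, and the cap is at about (0.540, 0.018). Next I go up over the key and turn the gripper the long way, which leaves wrist range for clockwise turning.

apply_moves(targets=[1,0,0,-60,0,0,0,1,0,0,-60,0,0,0,1,0,0,-60,0,0,0,1,-56,-19,0,0,0,0,1,-55,-18,0,0,0,0,1,0,0,0,0,0,-10.6,1,0,0,0,0,0,-10.6,1,0,0,0,0,0,-10.6,1,0,0,0,0,0,-10.6,1,0,0,0,0,0,-10.6])

```text
clock: 5.0
tool_pos: [0.5022, -0.1618, 0.2634]
ee_rot: [0.988, 2.982, -0.0]
wrist_force: [0.1, -0.3, -0.2]
grip_width: 0.0854
grasp_force: 0.0
```

apply_moves(targets=[1,0,0,0,0,0,-10.7,1,0,0,0,0,0,-10.7,1,0,0,0,0,0,-10.7,1,0,0,0,0,0,-10.7,1,0,0,0,0,0,-10.7,1,0,0,0,0,0,-10.7,1,0,0,0,0,0,-10.7,1,0,0,0,0,0,0,1,0,0,0,0,0,0])

```text
clock: 6.12
tool_pos: [0.5023, -0.1618, 0.2632]
ee_rot: [-1.015, 2.973, -0.0]
wrist_force: [-0.2, 1.3, 0.2]
grip_width: 0.0855
grasp_force: 0.0
```

```bash
python3 - <<'E'
from h import *; from fitbar import fit
s=manip.sense(); T=Tw(s); print(s['clock'],np.round(s['tool_pos'],4),np.round(s['joint_pos'],2)); print(np.round(T[:3,:3],3))
im=save('wrist','w3')
r=manip.tip_of('key_handle','wrist'); print([(round(x['score'],2),np.round(x['point'],4)) for x in r[:2]])
m=manip.trace('key_handle','wrist'); print([x['score'] for x in m])
m=m[0]['pixels'].astype(np.uint8); print(m.sum(),cv2.boundingRect(m)); cv2.imwrite('pics/m3.png',m*255)
m=cv2.dilate(m,np.ones((5,5)))
for y in(.6,.72): 
  p,f=fit(im,T,[.504,-.162,y],.138,roi=m); print('bar',p,f)
uv=proj('wrist',[p[0],p[1],.138],T).astype(int); print(uv)
for z in (.124,.152):
  for a in(-.042,.042): print(proj('wrist',[p[0]+a*np.cos(p[2]),p[1]+a*np.sin(p[2]),z],T))
cv2.imwrite('pics/w3c.png',cv2.resize(im[120:330,120:400],None,fx=2.8,fy=2.8,interpolation=cv2.INTER_CUBIC)[:,:,::-1])
E
```

```text
6.125 [ 0.5023 -0.1618  0.2632] [ 0.46  0.28 -0.29  1.78  0.09  1.09  2.37]
[[-0.791 -0.611  0.   ]
 [-0.611  0.791 -0.   ]
 [-0.    -0.    -1.   ]]
[(0.87, array([ 0.501 , -0.1605,  0.1358]))]
[0.88]
1253 (244, 145, 25, 75)
bar [ 0.50733554 -0.16124486  0.64706779] -0.8144578313253013
bar [ 0.50697893 -0.1605181   0.66176482] -0.8144578313253013
[255 183]
[255.80108673 144.97033362]
[256.19612815 213.95698788]
[255.67153156 147.50331421]
[256.1115588  222.48703978]
```

View pics/w3c.png

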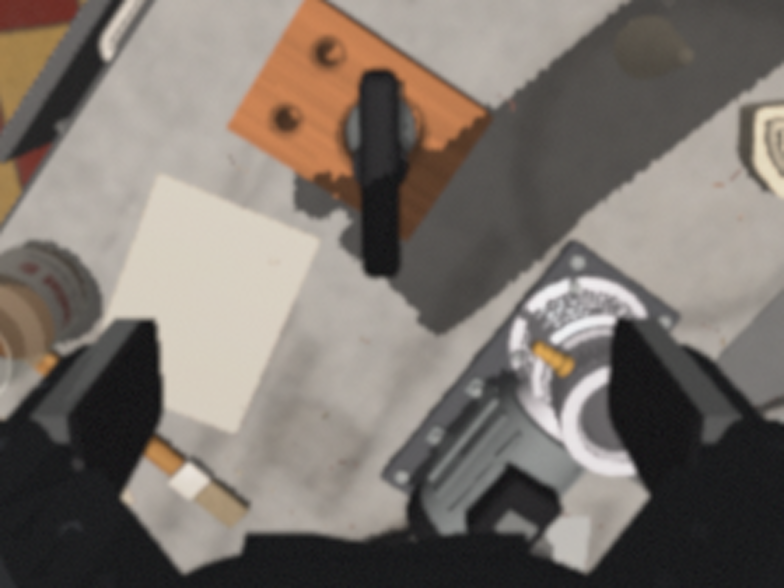

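The bar at rows 145–219, column 256, of the full frame is aligned with the fingers and centred laterally. It needs about 2.5 mm along the bar. Descend and grip.

apply_moves(targets=[1,-2.5,0,48,0,0,0,1,0,0,48,0,0,0,1,0,0,48,0,0,0,1,0,0,0,0,0,0,-1,0,0,0,0,0,0,-1,0,0,0,0,0,0,-1,0,0,0,0,0,0,-1,0,0,0,0,0,0,-1,0,0,0,0,0,0,-1,0,0,0,0,0,0])

```text
clock: 7.52
tool_pos: [0.5054, -0.1606, 0.1201]
ee_rot: [-1.019, 2.97, -0.002]
wrist_force: [0.7, -0.4, 6.4]
grip_width: 0.0135
grasp_force: 58.7
```

```bash
python3 - <<'E'
from h import *
s=manip.sense(); print({k:np.round(s[k],3) for k in('clock','tool_pos','wrist_force','moment','grip_width','grasp_force')})
for c in('scene','side'):
  save(c,c+'1')
  for t in('key_handle',):
    print(c,[(round(x['score'],2),np.round(x['point'],4)) for x in manip.tip_of(t,c)[:2]])
a=cv2.imread('pics/scene1.png')[130:330,180:400]; b=cv2.imread('pics/side1.png')[120:320,200:420]
cv2.imwrite('pics/g.png',cv2.resize(np.hstack([a,b]),None,fx=1.8,fy=1.8,interpolation=cv2.INTER_CUBIC))
E
```

```text
{'clock': np.float64(7.525), 'tool_pos': array([ 0.505, -0.161,  0.12 ]), 'wrist_force': array([ 0.728, -0.438,  6.448]), 'moment': array([-0.029,  0.045,  0.028]), 'grip_width': np.float64(0.013), 'grasp_force': np.float64(58.705)}
scene [(0.73, array([ 0.504 , -0.1626,  0.1328]))]
side [(0.74, array([ 0.5059, -0.159 ,  0.1355])), (0.63, array([ 0.3672,  0.04  , -0.0023]))]
```

View pics/g.png

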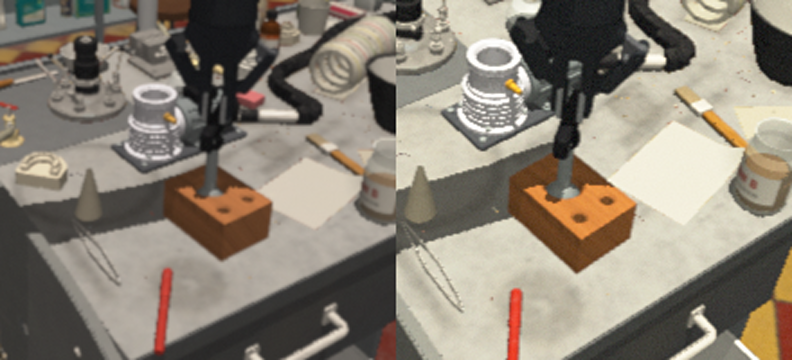

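Gripped: 58.7 N at 13.5 mm, with the key upright in the block in both crops. Lift, carry above the port, and turn 51° clockwise to match the flats.

apply_moves(targets=[-1,0,0,-30,0,0,0,-1,0,0,-48,0,0,0,-1,0,0,-48,0,0,0,-1,0,0,0,0,0,0])

```text
clock: 8.22
tool_pos: [0.5065, -0.1606, 0.2482]
ee_rot: [-1.018, 2.966, -0.006]
wrist_force: [0.3, 0.1, -4.4]
grip_width: 0.0132
grasp_force: 59.3
```

apply_moves(targets=[-1,-34,30,0,0,0,0,-1,-34,30,0,0,0,0,-1,-34,30,0,0,0,0,-1,-34.5,30,0,0,0,0,-1,0,0,0,0,0,10.2,-1,0,0,0,0,0,10.2,-1,0,0,0,0,0,10.2,-1,0,0,0,0,0,10.2,-1,0,0,0,0,0,10.2,-1,0,0,0,0,0,0])

```text
clock: 9.48
tool_pos: [0.5369, 0.0183, 0.2432]
ee_rot: [-0.355, -3.118, 0.001]
wrist_force: [-0.1, 0.2, -4.1]
grip_width: 0.0133
grasp_force: 59.3
```

```bash
python3 - <<'E'
from h import *
s=manip.sense(); T=Tw(s); print({k:np.round(s[k],4) for k in('clock','tool_pos','ee_rot','wrist_force','moment','grip_width','grasp_force')}); print(np.round(T[:3,:3],3),np.degrees(np.arctan2(T[1,1],T[0,1])))
P=T[:3,3]
for c in('scene','side'):
  im=save(c,c+'2')
  for t in('key_handle','box_key','port_mouth'):
    print(c,t,[(round(x['score'],2),np.round(x['point'],4)) for x in manip.tip_of(t,c)[:2]])
  for n,Q in(('mouth',[P[0],P[1],P[2]-.114]),('port',[.54,.018,.1])): print(n,proj(c,Q))
a=cv2.imread('pics/scene2.png'); b=cv2.imread('pics/side2.png')
def crop(i,c): u,v=proj(c,[.54,.018,.13]).astype(int); return i[v-55:v+55,u-55:u+55]
for c in('scene','side'): u,v=proj(c,[.54,.018,.13]).astype(int); print(c,u-55,v-55)
cv2.imwrite('pics/p.png',cv2.resize(np.hstack([crop(a,'scene'),crop(b,'side')]),None,fx=3.6,fy=3.6,interpolation=cv2.INTER_CUBIC))
E
```

```text
{'clock': np.float64(9.475), 'tool_pos': array([0.5369, 0.0183, 0.2432]), 'ee_rot': array([-3.5510e-01, -3.1181e+00,  1.4000e-03]), 'wrist_force': array([-0.087 ,  0.1771, -4.0987]), 'moment': array([-0.0705, -0.0117, -0.022 ]), 'grip_width': np.float64(0.0133), 'grasp_force': np.float64(59.3167)}
[[-0.974  0.225 -0.003]
 [ 0.225  0.974 -0.001]
 [ 0.003 -0.001 -1.   ]] 77.00609793162597
scene key_handle [(0.78, array([0.5317, 0.0169, 0.2565]))]
scene box_key [(0.66, array([0.5349, 0.0159, 0.1272]))]
scene port_mouth [(0.67, array([0.5415, 0.0175, 0.0976]))]
mouth [265.08689687 170.99548637]
port [265.84863171 180.97631196]
side key_handle [(0.72, array([0.537 , 0.0159, 0.2557]))]
side box_key [(0.74, array([0.5363, 0.0134, 0.1315]))]
side port_mouth [(0.59, array([0.5391, 0.0193, 0.0969])), (0.22, array([0.5371, 0.0141, 0.128 ]))]
mouth [253.40852584 138.20800797]
port [254.35137131 149.13683876]
scene 211 115
side 199 82
```

View pics/p.png

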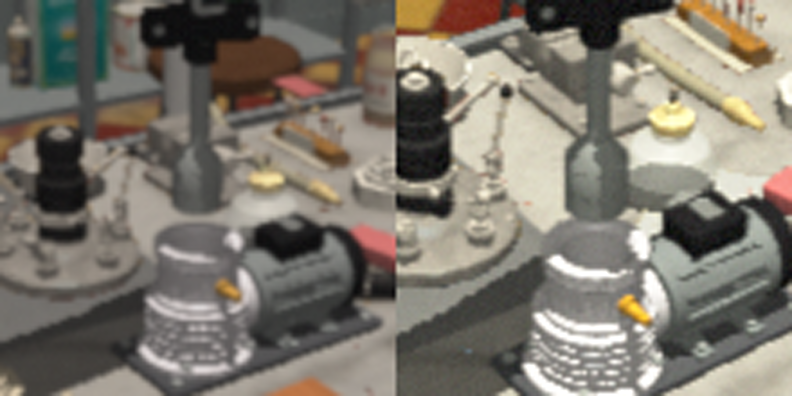

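Both crops show the socket hanging over the port (socket bottom about (197,208), rim centre (200,237)). The TCP is 3 mm short in x. Correct and lower partway into the bore, watching side forces.

apply_moves(targets=[-1,-3,0.9,0,0,0,0,-1,0,0,15,0,0,0,-1,0,0,15,0,0,0,-1,0,0,10,0,0,0,-1,0,0,0,0,0,0])

```text
clock: 10.5
tool_pos: [0.5405, 0.0185, 0.2038]
ee_rot: [-0.358, -3.119, 0.001]
wrist_force: [0.3, -0.2, -4.3]
grip_width: 0.0134
grasp_force: 59.3
```

apply_moves(targets=[-1,0,0,14,0,0,0,-1,0,0,14,0,0,0,-1,0,0,0,0,0,0])

```text
clock: 10.88
tool_pos: [0.5402, 0.0184, 0.1755]
ee_rot: [-0.358, -3.118, 0.001]
wrist_force: [-0.5, -0.1, -4.1]
grip_width: 0.0133
grasp_force: 59.3
```

```bash
cat > st.py <<'E'
from h import *
s=manip.sense(); T=Tw(s); print({k:np.round(s[k],4).tolist() for k in('clock','tool_pos','wrist_force','moment','grip_width')}); print('yaw',np.degrees(np.arctan2(T[1,1],T[0,1])),'z',T[:3,2].round(4),'q',np.round(s['joint_pos'],2))
E
python3 st.py
```

```text
{'clock': 10.875, 'tool_pos': [0.5402, 0.0184, 0.1755], 'wrist_force': [-0.5387, -0.0881, -4.0889], 'moment': [0.0071, 0.063, -0.0401], 'grip_width': 0.0133}
yaw 76.9047905373166 z [-3.e-03 -2.e-04 -1.e+00] q [ 0.05  0.4  -0.21  1.84  0.1   0.92  1.13]
```

Inside the bore with no side force. Approach the cap gently.

apply_moves(targets=[-1,0,0,10,0,0,0,-1,0,0,8,0,0,0,-1,0,0,3,0,0,0,-1,0,0,0,0,0,0])

```text
clock: 11.38
tool_pos: [0.5413, 0.0186, 0.1558]
ee_rot: [-0.358, -3.121, 0.0]
wrist_force: [0.3, -0.5, -4.7]
grip_width: 0.0131
grasp_force: 59.3
```

apply_moves(targets=[-1,0,0,2,0,0,0,-1,0,0,2,0,0,0,-1,0,0,2,0,0,0])

```text
clock: 11.75
tool_pos: [0.5415, 0.0186, 0.15]
ee_rot: [0.358, 3.121, -0.0]
wrist_force: [0.2, -0.1, -2.1]
grip_width: 0.013
grasp_force: 59.5
```

apply_moves(targets=[-1,0,0,2,0,0,0,-1,0,0,0,0,0,0])

```text
clock: 12.0
tool_pos: [0.5411, 0.0186, 0.1478]
ee_rot: [-0.358, -3.12, 0.0]
wrist_force: [0.0, 0.7, -3.6]
grip_width: 0.0133
grasp_force: 59.3
```

```bash
python3 st.py
```

```text
{'clock': 12.0, 'tool_pos': [0.5411, 0.0186, 0.1478], 'wrist_force': [0.0324, 0.7013, -3.6465], 'moment': [0.0982, 0.0653, 0.025], 'grip_width': 0.0133}
yaw 76.90546975176855 z [-6.e-04  0.e+00 -1.e+00] q [ 0.05  0.43 -0.21  1.87  0.12  0.85  1.12]
```

apply_moves(targets=[-1,0,0,2,0,0,0,-1,0,0,2,0,0,0,-1,0,0,0,0,0,0])

```text
clock: 12.38
tool_pos: [0.5411, 0.0186, 0.1437]
ee_rot: [-0.358, -3.12, 0.0]
wrist_force: [-0.2, 0.5, -3.9]
grip_width: 0.0132
grasp_force: 59.3
```

apply_moves(targets=[-1,0,0,2,0,0,0,-1,0,0,1,0,0,0,-1,0,0,0,0,0,0])

```text
clock: 12.75
tool_pos: [0.5413, 0.0186, 0.1409]
ee_rot: [-0.358, -3.121, 0.0]
wrist_force: [-0.9, 0.5, -4.1]
grip_width: 0.0133
grasp_force: 59.3
```

apply_moves(targets=[-1,0,0,1,0,0,0,-1,0,0,0,0,0,0])

```text
clock: 13.0
tool_pos: [0.5413, 0.0186, 0.1399]
ee_rot: [-0.358, -3.121, 0.0]
wrist_force: [-0.9, -0.1, -3.8]
grip_width: 0.0132
grasp_force: 59.3
```

apply_moves(targets=[-1,0,0,0.8,0,0,0,-1,0,0,0,0,0,0])

```text
clock: 13.25
tool_pos: [0.5414, 0.0186, 0.1392]
ee_rot: [-0.358, -3.121, 0.0]
wrist_force: [0.3, -0.1, -3.3]
grip_width: 0.0133
grasp_force: 59.3
```

apply_moves(targets=[-1,0,0,0.8,0,0,0,-1,0,0,0,0,0,0])

```text
clock: 13.5
tool_pos: [0.5416, 0.0186, 0.1386]
ee_rot: [0.358, 3.121, -0.0]
wrist_force: [0.0, 1.3, -2.7]
grip_width: 0.0131
grasp_force: 59.5
```

apply_moves(targets=[-1,0,0,0.8,0,0,0,-1,0,0,0,0,0,0])

```text
clock: 13.75
tool_pos: [0.542, 0.0185, 0.1382]
ee_rot: [0.358, 3.12, 0.0]
wrist_force: [-1.5, 0.1, 1.4]
grip_width: 0.0133
grasp_force: 60.1
```

Seated: about 5 N on the washer at mouth ≈ 24 mm, which fits a fully-on key. Turn clockwise, following the thread down.

apply_moves(targets=[-1,0,0,0.2,0,0,8,-1,0,0,0.3,0,0,8,-1,0,0,0,0,0,0])

```text
clock: 14.12
tool_pos: [0.5419, 0.0187, 0.1377]
ee_rot: [0.786, 3.04, 0.0]
wrist_force: [-1.4, 1.1, 4.8]
grip_width: 0.0132
grasp_force: 60.4
```

```bash
python3 st.py
```

```text
{'clock': 14.125, 'tool_pos': [0.5419, 0.0187, 0.1377], 'wrist_force': [-1.4352, 1.1129, 4.7509], 'moment': [0.0373, 0.2652, 0.1473], 'grip_width': 0.0132}
yaw 60.99655391902862 z [ 1.2e-03 -2.0e-04 -1.0e+00] q [-0.01  0.44 -0.14  1.88  0.08  0.83  0.87]
```

apply_moves(targets=[-1,0,0,0.2,0,0,8,-1,0,0,0.2,0,0,8,-1,0,0,0.2,0,0,8,-1,0,0,0,0,0,0])

```text
clock: 14.62
tool_pos: [0.5418, 0.0186, 0.1369]
ee_rot: [1.398, 2.812, 0.0]
wrist_force: [-0.3, 0.1, 5.6]
grip_width: 0.0134
grasp_force: 60.4
```

```bash
python3 st.py
```

```text
{'clock': 14.625, 'tool_pos': [0.5418, 0.0186, 0.1369], 'wrist_force': [-0.3124, 0.057, 5.5901], 'moment': [-0.0817, 0.3255, 0.1014], 'grip_width': 0.0134}
yaw 37.125147228194294 z [ 8.e-04 -3.e-04 -1.e+00] q [-0.08  0.44 -0.05  1.88  0.03  0.82  0.51]
```

apply_moves(targets=[-1,0,0,0.25,0,0,8,-1,0,0,0,0,0,0])

```text
clock: 14.88
tool_pos: [0.5418, 0.0185, 0.1366]
ee_rot: [1.591, 2.708, 0.0]
wrist_force: [-1.5, -0.6, 4.9]
grip_width: 0.0132
grasp_force: 60.5
```

```bash
python3 st.py
```

```text
{'clock': 14.875, 'tool_pos': [0.5418, 0.0185, 0.1366], 'wrist_force': [-1.4546, -0.5633, 4.8979], 'moment': [-0.0872, 0.358, 0.1135], 'grip_width': 0.0132}
yaw 29.11992807146707 z [ 7.e-04 -2.e-04 -1.e+00] q [-0.11  0.44 -0.01  1.88  0.01  0.82  0.38]
```

apply_moves(targets=[-1,0,0,0.25,0,0,8,-1,0,0,0,0,0,0])

```text
clock: 15.12
tool_pos: [0.5418, 0.0185, 0.1364]
ee_rot: [1.776, 2.59, 0.0]
wrist_force: [-1.9, -0.4, 5.3]
grip_width: 0.0133
grasp_force: 60.5
```

```bash
python3 st.py
```

```text
{'clock': 15.125, 'tool_pos': [0.5418, 0.0185, 0.1364], 'wrist_force': [-1.8789, -0.4263, 5.3055], 'moment': [-0.1293, 0.3377, 0.1568], 'grip_width': 0.0133}
yaw 21.124252082105603 z [ 6.e-04 -2.e-04 -1.e+00] q [-0.13  0.44  0.02  1.89 -0.01  0.82  0.26]
```

apply_moves(targets=[-1,0,0,0.22,0,0,8,-1,0,0,0,0,0,0])

```text
clock: 15.38
tool_pos: [0.5417, 0.0184, 0.1361]
ee_rot: [1.953, 2.46, 0.0]
wrist_force: [-0.6, 0.8, 5.1]
grip_width: 0.0135
grasp_force: 60.5
```

```bash
python3 st.py
```

```text
{'clock': 15.375, 'tool_pos': [0.5417, 0.0184, 0.1361], 'wrist_force': [-0.5705, 0.8253, 5.0573], 'moment': [-0.1039, 0.3627, 0.1152], 'grip_width': 0.0135}
yaw 13.12094842843264 z [ 5.e-04 -3.e-04 -1.e+00] q [-0.16  0.44  0.05  1.89 -0.03  0.82  0.14]
```

apply_moves(targets=[-1,0,0,0.22,0,0,8,-1,0,0,0,0,0,0])

```text
clock: 15.62
tool_pos: [0.5417, 0.0184, 0.1359]
ee_rot: [2.12, 2.318, 0.0]
wrist_force: [-1.8, -0.2, 5.2]
grip_width: 0.0133
grasp_force: 60.5
```

```bash
python3 st.py
```

```text
{'clock': 15.625, 'tool_pos': [0.5417, 0.0184, 0.1359], 'wrist_force': [-1.8131, -0.1985, 5.1897], 'moment': [-0.1662, 0.38, 0.0909], 'grip_width': 0.0133}
yaw 5.121104954815844 z [ 4.e-04 -4.e-04 -1.e+00] q [-0.18  0.44  0.08  1.89 -0.05  0.81  0.02]
```

apply_moves(targets=[-1,0,0,0.25,0,0,8,-1,0,0,0,0,0,0])

```text
clock: 15.88
tool_pos: [0.5416, 0.0184, 0.1356]
ee_rot: [2.276, 2.165, -0.0]
wrist_force: [-2.0, 0.0, 5.5]
grip_width: 0.0132
grasp_force: 60.5
```

```bash
python3 st.py
```

```text
{'clock': 15.875, 'tool_pos': [0.5416, 0.0184, 0.1356], 'wrist_force': [-2.024, 0.0138, 5.4876], 'moment': [-0.1171, 0.3528, 0.0933], 'grip_width': 0.0132}
yaw -2.877930287169434 z [ 3.e-04 -3.e-04 -1.e+00] q [-0.21  0.44  0.12  1.89 -0.07  0.81 -0.11]
```

apply_moves(targets=[-1,0,0,0.25,0,0,8,-1,0,0,0,0,0,0])

```text
clock: 16.12
tool_pos: [0.5416, 0.0184, 0.1354]
ee_rot: [2.421, 2.001, -0.0]
wrist_force: [-1.2, -1.0, 5.9]
grip_width: 0.0129
grasp_force: 60.6
```

```bash
python3 st.py
```

```text
{'clock': 16.125, 'tool_pos': [0.5416, 0.0184, 0.1354], 'wrist_force': [-1.2022, -1.033, 5.8678], 'moment': [-0.1725, 0.3841, 0.1883], 'grip_width': 0.0129}
yaw -10.85340071040672 z [ 4.e-04 -5.e-04 -1.e+00] q [-0.23  0.44  0.15  1.89 -0.09  0.81 -0.23]
```

apply_moves(targets=[-1,0,0,0.18,0,0,6,-1,0,0,0,0,0,0])

```text
clock: 16.38
tool_pos: [0.5416, 0.0184, 0.1352]
ee_rot: [2.522, 1.872, -0.0]
wrist_force: [-0.8, -0.3, 5.4]
grip_width: 0.013
grasp_force: 60.7
```

```bash
python3 st.py
```

```text
{'clock': 16.375, 'tool_pos': [0.5416, 0.0184, 0.1352], 'wrist_force': [-0.832, -0.2894, 5.3952], 'moment': [-0.1562, 0.3513, 0.3023], 'grip_width': 0.013}
yaw -16.815636616141468 z [ 3.e-04 -5.e-04 -1.e+00] q [-0.25  0.44  0.17  1.89 -0.1   0.81 -0.32]
```

apply_moves(targets=[-1,0,0,0.18,0,0,6,-1,0,0,0,0,0,0])

```text
clock: 16.62
tool_pos: [0.5416, 0.0184, 0.135]
ee_rot: [2.616, 1.738, -0.0]
wrist_force: [-0.9, -1.0, 5.2]
grip_width: 0.0131
grasp_force: 60.8
```

```bash
python3 st.py
```

```text
{'clock': 16.625, 'tool_pos': [0.5416, 0.0184, 0.135], 'wrist_force': [-0.8893, -0.9642, 5.1901], 'moment': [-0.1682, 0.4603, 0.385], 'grip_width': 0.0131}
yaw -22.803260030566122 z [ 3.e-04 -5.e-04 -1.e+00] q [-0.27  0.45  0.2   1.89 -0.12  0.81 -0.41]
```

Torque about 0.39 N m, in the right band. A small last nudge, then relieve within the play and lift out.

apply_moves(targets=[-1,0,0,0.05,0,0,2,-1,0,0,0,0,0,0])

```text
clock: 16.88
tool_pos: [0.5416, 0.0184, 0.135]
ee_rot: [2.646, 1.693, -0.0]
wrist_force: [-1.4, -1.1, 5.2]
grip_width: 0.0131
grasp_force: 60.9
```

```bash
python3 st.py
```

```text
{'clock': 16.875, 'tool_pos': [0.5416, 0.0184, 0.135], 'wrist_force': [-1.3734, -1.0978, 5.183], 'moment': [-0.1699, 0.3995, 0.4206], 'grip_width': 0.0131}
yaw -24.757123702734276 z [ 3.e-04 -5.e-04 -1.e+00] q [-0.28  0.45  0.21  1.9  -0.12  0.81 -0.44]
```

apply_moves(targets=[-1,0,0,-0.5,0,0,-2.5,-1,0,0,-0.5,0,0,-3,-1,0,0,0,0,0,0])

```text
clock: 17.25
tool_pos: [0.5412, 0.0183, 0.1354]
ee_rot: [-2.564, -1.815, 0.001]
wrist_force: [-0.2, -0.3, -0.1]
grip_width: 0.0132
grasp_force: 59.9
```

```bash
python3 st.py
```

```text
{'clock': 17.25, 'tool_pos': [0.5412, 0.0183, 0.1354], 'wrist_force': [-0.199, -0.263, -0.1433], 'moment': [-0.1181, 0.2114, -0.0018], 'grip_width': 0.0132}
yaw -19.428621752703645 z [-6.e-04 -1.e-04 -1.e+00] q [-0.26  0.44  0.18  1.89 -0.11  0.81 -0.36]
```

Torque is released to zero. Lift straight out.

apply_moves(targets=[-1,0,0,-4,0,0,0,-1,0,0,-8,0,0,0,-1,0,0,-12,0,0,0,-1,0,0,-20,0,0,0,-1,0,0,-30,0,0,0,-1,0,0,-36,0,0,0,-1,0,0,0,0,0,0])

```text
clock: 18.12
tool_pos: [0.5438, 0.0188, 0.2491]
ee_rot: [2.565, 1.809, 0.01]
wrist_force: [0.4, -0.3, -3.3]
grip_width: 0.0134
grasp_force: 59.3
```

apply_moves(targets=[-1,0,0,0,0,0,-10.5,-1,0,0,0,0,0,-10.5,-1,0,0,0,0,0,-10.5,-1,0,0,0,0,0,-10.5,-1,0,0,0,0,0,-10.5,-1,0,0,0,0,0,-10.5,-1,0,0,0,0,0,-10.5,-1,0,0,0,0,0,-10.5,-1,0,0,0,0,0,-10.5,-1,0,0,0,0,0,-10.5])

```text
clock: 19.38
tool_pos: [0.5406, 0.0186, 0.2445]
ee_rot: [-0.116, -3.137, 0.0]
wrist_force: [0.6, 0.1, -2.9]
grip_width: 0.0132
grasp_force: 59.3
```

apply_moves(targets=[-1,0,0,0,0,0,-10.5,-1,0,0,0,0,0,-10.5,-1,0,0,0,0,0,-10.5,-1,0,0,0,0,0,-10.5,-1,0,0,0,0,0,0])

```text
clock: 20.0
tool_pos: [0.5407, 0.0185, 0.2447]
ee_rot: [1.004, -2.975, -0.001]
wrist_force: [-0.7, 0.3, -3.7]
grip_width: 0.0134
grasp_force: 59.3
```

```bash
python3 st.py; python3 - <<'E'
from h import *
T=Tw(); d=T[:3,:3].T@(np.array([.5054,-.1606,0.245])-T[:3,3]); print('tool shift mm',d*1e3)
manip.grab_frame('wrist')
E
```

```text
{'clock': 20.0, 'tool_pos': [0.5407, 0.0185, 0.2447], 'wrist_force': [-0.6749, 0.2948, -3.6796], 'moment': [-0.0124, 0.0088, -0.0231], 'grip_width': 0.0134}
yaw 127.30954890082124 z [-1.7e-03  2.0e-04 -1.0e+00] q [ 0.07  0.32 -0.23  1.77  0.08  1.06  2.03]
tool shift mm [ 136.60631554 -121.05117053   -0.26549562]
```

apply_moves(targets=[-1,34.2,-30.3,0,0,0,0,-1,34.2,-30.3,0,0,0,0,-1,34.2,-30.3,0,0,0,0,-1,34,-30.2,0,0,0,0,-1,0,0,0,0,0,0,-1,0,0,0,0,0,0])

```text
clock: 20.8
tool_pos: [0.5064, -0.16, 0.2454]
ee_rot: [1.004, -2.977, -0.001]
wrist_force: [0.3, 0.6, -3.8]
grip_width: 0.013
grasp_force: 59.3
```

apply_moves(targets=[-1,0,0,25,0,0,0,-1,0,0,25,0,0,0,-1,0,0,10,0,0,0,-1,0,0,0,0,0,0])

```text
clock: 21.3
tool_pos: [0.5064, -0.1597, 0.1854]
ee_rot: [1.008, -2.975, -0.001]
wrist_force: [0.6, -0.9, -3.1]
grip_width: 0.0132
grasp_force: 59.3
```

```bash
python3 st.py; python3 - <<'E'
from h import *
o=[]
for c in('scene','side'):
  im=save(c,c+'3')
  for t in('box_key','tool_block'): print(c,t,[(round(x['score'],2),np.round(x['point'],4)) for x in manip.tip_of(t,c)[:2]])
  u,v=proj(c,[.505,-.16,.07]).astype(int); o.append(im[v-55:v+55,u-55:u+55])
cv2.imwrite('pics/b.png',cv2.resize(np.hstack(o),None,fx=3.6,fy=3.6,interpolation=cv2.INTER_CUBIC)[:,:,::-1])
E
```

```text
{'clock': 21.3, 'tool_pos': [0.5064, -0.1597, 0.1854], 'wrist_force': [0.5542, -0.8674, -3.149], 'moment': [-0.0556, -0.05, 0.0038], 'grip_width': 0.0132}
yaw 127.44383511933758 z [-1.e-03  5.e-04 -1.e+00] q [ 0.33  0.36 -0.14  1.86  0.06  0.92  2.39]
scene box_key [(0.85, array([ 0.5043, -0.162 ,  0.071 ]))]
scene tool_block [(0.87, array([ 0.5043, -0.1594,  0.0015]))]
side box_key [(0.74, array([ 0.5108, -0.1634,  0.0733]))]
side tool_block [(0.8, array([ 0.5047, -0.1655, -0.0054]))]
```

View pics/b.png

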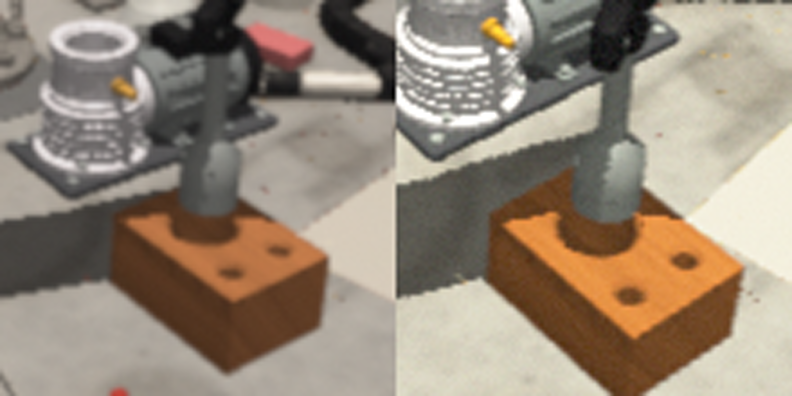

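The crops show the socket just above the large hole, slightly to its right (socket bottom (210,212) over hole (205,230); side (607,215) over (597,235)). I'll shift about 3 mm and lower, watching force.

apply_moves(targets=[-1,2.8,0.5,0,0,0,0,-1,0,0,10,0,0,0,-1,0,0,6,0,0,0,-1,0,0,6,0,0,0,-1,0,0,0,0,0,0])

```text
clock: 22.22
tool_pos: [0.5035, -0.1617, 0.163]
ee_rot: [1.007, -2.975, -0.001]
wrist_force: [0.1, 0.2, -4.2]
grip_width: 0.0134
grasp_force: 59.3
```

apply_moves(targets=[-1,0,0,10,0,0,0,-1,0,0,10,0,0,0,-1,0,0,0,0,0,0])

```text
clock: 22.6
tool_pos: [0.503, -0.1617, 0.1425]
ee_rot: [1.007, -2.974, -0.002]
wrist_force: [0.1, -0.8, -3.7]
grip_width: 0.0132
grasp_force: 59.3
```

```bash
python3 st.py
```

```text
{'clock': 22.6, 'tool_pos': [0.503, -0.1617, 0.1425], 'wrist_force': [0.1283, -0.791, -3.6564], 'moment': [-0.0178, 0.0069, 0.0415], 'grip_width': 0.0132}
yaw 127.40560499396001 z [-2.3e-03  6.0e-04 -1.0e+00] q [ 0.33  0.42 -0.13  1.91  0.07  0.83  2.38]
```

In the hole with no contact force. Lower the rest of the way to the floor.

apply_moves(targets=[-1,0,0,10,0,0,0,-1,0,0,8,0,0,0,-1,0,0,2,0,0,0,-1,0,0,0,0,0,0])

```text
clock: 23.1
tool_pos: [0.5039, -0.1619, 0.1236]
ee_rot: [1.007, -2.976, -0.0]
wrist_force: [-0.0, 0.1, -4.3]
grip_width: 0.0134
grasp_force: 59.3
```

apply_moves(targets=[-1,0,0,1,0,0,0,-1,0,0,1,0,0,0,-1,0,0,0,0,0,0])

```text
clock: 23.48
tool_pos: [0.5039, -0.1619, 0.1217]
ee_rot: [-1.007, 2.976, -0.0]
wrist_force: [0.3, -0.8, -3.4]
grip_width: 0.0132
grasp_force: 59.3
```

apply_moves(targets=[-1,0,0,1,0,0,0,-1,0,0,0.7,0,0,0,-1,0,0,0,0,0,0])

```text
clock: 23.85
tool_pos: [0.5043, -0.162, 0.1202]
ee_rot: [-1.007, 2.975, -0.001]
wrist_force: [-0.2, -0.5, -1.0]
grip_width: 0.0133
grasp_force: 59.6
```

Floor felt at the original height. Release, then withdraw.

apply_moves(targets=[-0.4,0,0,0,0,0,0,0,0,0,0,0,0,0,1,0,0,0,0,0,0,1,0,0,0,0,0,0,1,0,0,0,0,0,0,1,0,0,0,0,0,0])

```text
clock: 24.6
tool_pos: [0.5039, -0.1619, 0.12]
ee_rot: [-1.007, 2.976, -0.0]
wrist_force: [-0.4, -0.2, 0.1]
grip_width: 0.0851
grasp_force: 0.0
```

apply_moves(targets=[1,0,0,-20,0,0,0,1,0,0,-50,0,0,0,1,0,0,-50,0,0,0,1,0,0,-40,0,0,0,1,-40,0,0,0,0,0,1,0,0,0,0,0,0,1,0,0,0,0,0,0])

```text
clock: 25.48
tool_pos: [0.5351, -0.1379, 0.2795]
ee_rot: [1.007, -2.974, -0.0]
wrist_force: [-0.4, 0.3, -0.1]
grip_width: 0.0854
grasp_force: 0.0
```

```bash
python3 st.py; python3 - <<'E'
from h import *
o=[]
for c in('scene','side'):
  im=save(c,c+'4')
  for t in('box_key','key_handle','arch_model','cone'): print(c,t,[(round(x['score'],2),np.round(x['point'],4)) for x in manip.tip_of(t,c)[:1]])
  u,v=proj(c,[.47,-.06,.07]).astype(int); o.append(im[v-80:v+100,u-100:u+100])
cv2.imwrite('pics/e.png',cv2.resize(np.hstack(o),None,fx=2,fy=2,interpolation=cv2.INTER_CUBIC)[:,:,::-1])
E
```

```text
{'clock': 25.475, 'tool_pos': [0.5351, -0.1379, 0.2795], 'wrist_force': [-0.4471, 0.3044, -0.0598], 'moment': [-0.0257, -0.0055, 0.0344], 'grip_width': 0.0854}
yaw 127.40160576819268 z [-1.3e-03 -2.0e-04 -1.0e+00] q [ 0.29  0.3  -0.15  1.7   0.05  1.14  2.35]
scene box_key [(0.74, array([ 0.5035, -0.1666,  0.0063]))]
scene key_handle [(0.91, array([ 0.4991, -0.1655,  0.1382]))]
scene arch_model [(0.6, array([ 0.3688,  0.04  , -0.    ]))]
scene cone [(0.71, array([ 0.3784, -0.068 , -0.0034]))]
side box_key [(0.76, array([ 0.5019, -0.166 ,  0.0072]))]
side key_handle [(0.73, array([ 0.5078, -0.163 ,  0.1322]))]
side arch_model [(0.75, array([ 0.368 ,  0.04  , -0.0011]))]
side cone [(0.87, array([ 0.3789, -0.0732,  0.0007]))]
```

View pics/e.png

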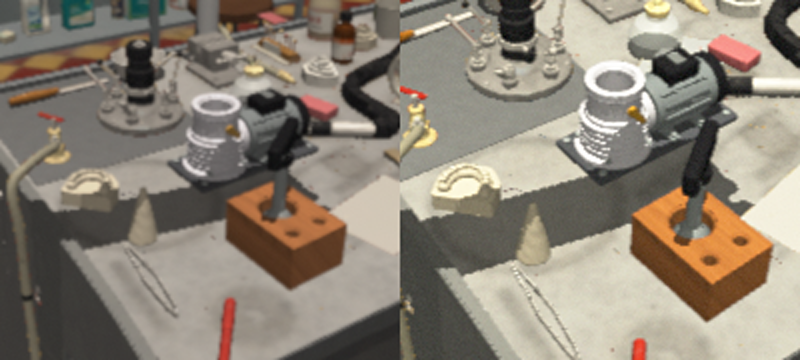

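The key stands in its hole (scene (278,205), side (692,225)), and the cone and arch model are where they were. Handing in.

```bash
python3 -c "
from plant import manip; print(manip.job_done())"
```

```text
the job is handed in; nothing more can be done
None
```

I tightened the cap to about 0.42 N m, which is snug by feel (I did not look down the port again), stood the key back in its hole, left the arch model and cone where they were, and handed the job in at about 26 s.

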